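# Raise the citrus press lever over its balance point and slide the mug under the spout

## Robot

A 7-joint arm with a two-finger parallel gripper is mounted at the origin on a cart in front of the work surface, level with it; the furniture and walls round the work are solid. World frame = base frame: x ahead of the robot, y to its left, z up, the work surface at z = 0. Lengths are in mm, angles in rad, forces in N, time in s.
With the tool pointing down it reaches from about 400 to 875 mm from the base axis. Payload 4.4 kg.
Tool frame: the origin (TCP) lies between the finger pads, 19 mm behind the fingertips; this is the grasp point; z points along the fingers, y is the line along which they close (so a half turn about z gives the same grasp; the last joint's range is limited). The gripper opens to 85 mm and grips with 20 to 120 N. Pads are 22 mm wide; open, the fingers measure 114 mm over their backs; the gripper's body (76 mm by 85 mm) begins 54 mm behind the grasp point. The pads swing forward as they close: fully open they stand 13 mm farther back than shut.
Start: joints at [1.208, 0.628, 0.038, 1.517, -0.027, 0.996, -0.02], TCP at [190.127, -621.586, 250.013] pointing down, gripper open.
Joint ranges: [-3.06, 3.06], [-0.37, 2.12], [-1.25, 1.32], [0.18, 2.47], [-1.1, 4.24], [0.23, 1.98], [-2.94, 2.94]. Speed limits (rad/s): [2.57, 2.57, 3.14, 3.14, 3.14, 3.14, 3.14].

## Interface

Orientations are given as [roll, pitch, yaw] about the fixed x, y, z axes, in that order (R = Rz(yaw) Ry(pitch) Rx(roll)).
In Python, from cell import read_state, get_image, camera_info, finish_job gives the robot as it stands.
- The arm moves only by the tool play_rows, never from a script. Its argument "deltas" is one flat list of numbers, 7 for each row, row after row: the shift along the tool's x, y, z in mm, then the turn, a rotation vector about the tool's x, y, z in rad, then the opening, from 0 (shut) to 1 (fully open). In form: [dx, dy, dz, ax, ay, az, grip, dx, dy, dz, ax, ay, az, grip, ...]. A call has 1 to 10 rows; each row is the pose to reach, as a shift and turn from the pose commanded when the call began, along the tool's axes at that moment; what a row does not reach only later rows make up. A row lasts 1/8 s, in which the tool goes at most 62.5 mm and 10.7 degrees, less where a joint would pass 70% of its speed; a pose out of reach is approached as far as the arm can. A call with a gripper value outside its range is refused whole. The fingers move at their own pace and stop on an object; the grip force is fixed at half the most. Time passes only in rows, so rows that repeat a pose let the fingers close. It gives the time, the measured TCP pose, the force, the opening and the grip force at its end, in the units of the state.
- read_state(): the state, without advancing time (a new reading comes with each control period).
- get_image(name): name is "scene" or "top"; returns the picture (384x512x3 uint8, red, green, blue); there is no depth.
- camera_info(name): a dict with "fx", "fy", "cx", "cy" (pixels), "T" (4x4, takes a point from camera to world coordinates). Camera axes: x right, y down, z forward; pixel columns grow to the right and rows downward; lengths in mm; the calibration is good to about 2 mm. A picture is of the moment at which its call begins. camera_info takes no time and is no camera call.
- finish_job(): hands the job in; it is judged then, once.
The state is a dict: "clock": time; "qpos": joint angles; "qd": joint speeds; "tau": joint torques, N m; "eef_pos": TCP position; "tool_rot": TCP orientation; "force": force on the tool from outside, world axes, zero at the start; "torque": the same for the moment, N m; "width": finger opening in mm; "gripper_force": force on a finger pad.
Only numpy, scipy, OpenCV 4.12 (cv2) and the standard library are available. Lean on these libraries where they do the work, as an engineer would, in place of code of your own. Each camera call takes 0.05 s, during which the arm holds its last target. There are 200 camera calls.

## Task

The citrus press was left with its lever down, so that the lever's grip bar hangs low in front of the spout and bars the way for a mug. Push the grip bar up from below with the fingers until the lever swings over its balance point and stays raised on its own; then push the mug along the worktop until it stands upright squarely under the spout, the spout over the middle of the mug. Grip and lift nothing, and leave the limes and the spice jar where they are.

Things in the scene. Friction and masses are not known exactly. Their poses are not given: they have to be found in the camera images.
- press: lever citrus press, grey cast frame, screwed down. Origin: on the worktop straight under the spout; x to the back of the press (open front to -x), y left, z up. Column 40 mm wide behind the spout, front face at x 46 mm; foot (x 42 to 172, y +-55 mm) 13 mm high. Juice bowl, 90 mm diameter, z 114 to 166 mm, over the spout. Below the bowl front and sides are open, bare worktop
- spout (a point): lower end of the spout (16 mm wide) under the juice bowl, 104 mm above the worktop; axes of the press. Room round the work: a gas cooker up to 0.16 m high stands left of y = 0.15 from x = 0.41 on; the sink bowl is let into the worktop right of y = -0.20 from x = 0.45 on
- lever (a joint): lever: two steel rods 104 mm apart that pass beside the juice bowl, with a dark counterweight roller above the hinge. 0 = lowered, grows as the grip bar goes up and back, 1.2 rad = raised, on rubber buffers. It balances at 0.64 rad: below that it falls back to 0, beyond it falls over to 1.2 and stays. Push at the grip bar, square to the lever: about 3 N (2.3 to 3.8) when lowered, nothing at 0.64
- lever_hinge (a point): middle of the lever's hinge axis, 150 mm above the worktop and 85 mm behind the spout; the axis is level, along the press's y
- grip_bar (a point): middle of the lever's grip bar: a black round bar, 22 mm diameter, 150 mm long along the press's y, that joins the front ends of the rods. Lowered it is 82 mm above the worktop and 130 mm in front of the spout. It moves on a circle of 225 mm radius about the hinge: lowered 18 degrees below hinge level, at the balance point 19 degrees above. Its frame turns with the lever; y along the bar
- mug: white china mug with a pale blue flower pattern, 82 mm diameter, 91 mm high, about 0.28 kg, upright on the worktop to the right of and in front of the grip bar. Origin on its underside, 17 mm from the cup's axis towards the handle; z up. The handle sticks out to the mug's own -y, to 74 mm from the cup's axis, and starts pointing to the robot's right
- mug_base (a point): centre of the cup's underside, on the axis of the cup; the mug's axes
- lime_1: green lime, about 50 mm, lying loose on the worktop at the front, left of the press. Origin on its underside
- lime_2: second green lime, lying loose further left. Origin on its underside
- spice_jar: small spice jar with a dark cap, 44 mm diameter, 105 mm high, loose, standing to the right of the back of the press. Origin at the centre of its underside

How it is judged:
By the outcome, as a careful person would: the job done as asked, in the order asked, and still so for the second after the job is handed in, with the robot touching nothing.
It also fails if it takes over 64 s, if anything falls off the work surface, if the arm or the gripper's body presses on something with over 40 N, if the wrist force passes 120 N, or if a joint passes its speed limit or range.

## Working session

There is one attempt and no reset: what is moved stays moved. The work goes in short steps, Python scripts to look and compute and a tool call to move; the robot and the scene stay as the last step left them, time stands still between calls to the robot, and variables do not carry over. Pictures are saved under pics/ and viewed, at most 10 in all, crops included, and the job is handed in when it is done.

Besides the shell and the picture viewer there is one more tool, called after "Emit:" as a command line: name --argument value ..., lists and objects as JSON in quotes. play_rows: Moves the arm, as the interface text tells. Its arguments: {"type":"object","properties":{"deltas":{"type":"array"}},"required":["deltas"]}

```bash
mkdir -p pics; python3 - <<'E'
from cell import *
import cv2
for n in("scene","top"):
    i=get_image(n); cv2.imwrite(f"pics/{n}0.png",cv2.resize(i[:,:,::-1],(800,600),interpolation=cv2.INTER_CUBIC))
    c=camera_info(n); print(n,c)
s=read_state(); print(s)
E
```

```text
scene {'fx': 422.19364979228357, 'fy': 422.19364979228357, 'cx': 258.53582202377424, 'cy': 190.71317673598105, 'T': array([[-8.01819305e-01, -2.77363495e-01,  5.29296981e-01,
         1.75885053e+01],
       [-5.97164447e-01,  3.39428716e-01, -7.26761839e-01,
         7.54585675e+02],
       [ 2.19186094e-02, -8.98809011e-01, -4.37792115e-01,
         5.54676562e+02],
       [ 0.00000000e+00,  0.00000000e+00,  0.00000000e+00,
         1.00000000e+00]])}
top {'fx': 478.30732407374495, 'fy': 478.30732407374495, 'cx': 251.46169349403257, 'cy': 187.50495656385942, 'T': array([[-9.55880713e-02, -9.75185915e-01,  1.99688138e-01,
         2.98306227e+02],
       [-9.95418685e-01,  9.32143025e-02, -2.12775656e-02,
         3.09627772e+01],
       [ 2.13579170e-03, -2.00807186e-01, -9.79628456e-01,
         1.48556263e+03],
       [ 0.00000000e+00,  0.00000000e+00,  0.00000000e+00,
         1.00000000e+00]])}
{'clock': 0.1, 'qpos': array([ 1.20820316,  0.62925447,  0.03842308,  1.51828637, -0.02701214,
        0.99631269, -0.02000922]), 'qd': array([ 0.00142801, -0.00260819,  0.00140026, -0.00361644,  0.00135695,
        0.00020901,  0.00033521]), 'tau': array([ 3.19551480e-03, -5.64527893e+01,  1.23059191e+00, -1.93972939e+01,
        1.12981733e-02,  5.42422989e-03, -9.42530107e-06]), 'eef_pos': array([ 189.98117305, -621.0488233 ,  249.17421097]), 'tool_rot': array([-3.13984875e+00, -4.66579146e-06,  2.96794453e-01]), 'force': array([ 0.26996052, -0.01678311,  0.1443533 ]), 'torque': array([ 0.04610078,  0.02140565, -0.02658428]), 'gripper_force': 0.0, 'width': 85.49616364134185}
```

View pics/scene0.png

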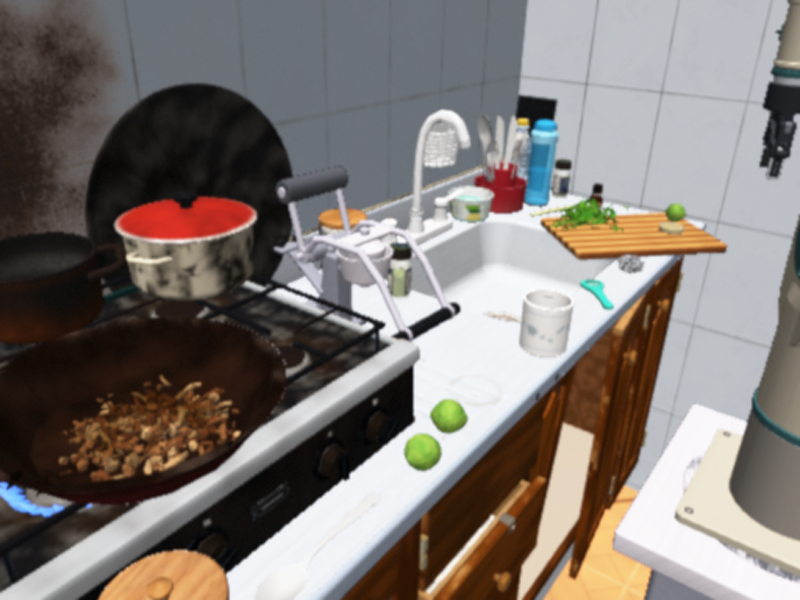

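View pics/top0.png

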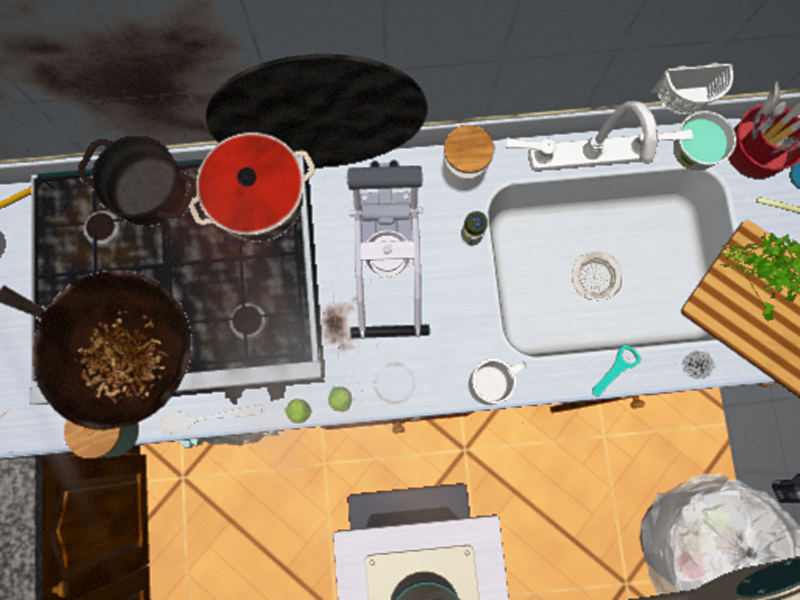

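The scene view shows the lever down, with the grip bar at about (430,320) and the mug at (547,323). In the top view the bar runs from (352,331) to (429,329), the mug is at (494,381) with its handle towards (522,367), and the limes are at (298,410) and (340,399). I'll take one enlarged crop to measure from.

```bash
cat > h.py <<'E'
from cell import *
import numpy as np, cv2
def ray(n,u,v,z):
    c=camera_info(n);T=c["T"];d=T[:3,:3]@[(u-c["cx"])/c["fx"],(v-c["cy"])/c["fy"],1];o=T[:3,3]
    return (o+d*(z-o[2])/d[2]).round(1)
def proj(n,p):
    c=camera_info(n);T=c["T"];q=T[:3,:3].T@(np.array(p)-T[:3,3]);return (round(q[0]/q[2]*c["fx"]+c["cx"],1),round(q[1]/q[2]*c["fy"]+c["cy"],1))
def crop(n,x0,y0,w,h,k,name):
    i=get_image(n)[y0:y0+h,x0:x0+w,::-1];cv2.imwrite("pics/"+name,cv2.resize(i,(w*k,h*k),interpolation=cv2.INTER_CUBIC))
E
python3 - <<'E'
from h import *
crop("top",215,165,130,100,6,"top1.png")
E
```

```text
(no output)
```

View pics/top1.png

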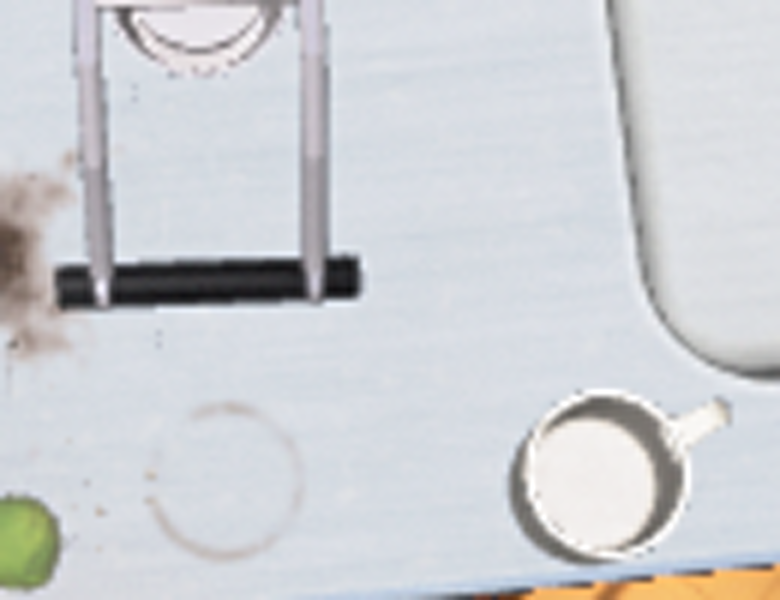

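The crop shows the bar's ends at (55,286) and (360,277), the mug's rim centred at (608,474), the handle tip at (722,411), and the worktop edge at about (600,580).

```bash
python3 - <<'E'
from h import *
f=lambda u,v,z:ray("top",215+u/6-.4,165+v/6-.4,z)
a=f(55,286,82);b=f(360,277,82);print("bar",a,b,np.linalg.norm(a-b))
y=np.arctan2(*( (a-b)[[1,0]]))-np.pi/2;print("yaw",y)
m=(a+b)/2;R=np.array([np.cos(y),np.sin(y),0]);sp=m+130*R;sp[2]=0;print("mid",m,"press",sp,"hinge",m+215*R)
c=f(608,474,91);h=f(722,411,60);print("mug",c,"handle",h,np.degrees(np.arctan2(*(h-c)[[1,0]])))
print("edge",f(390,600,0),f(780,565,0),"sink",f(610,0,0),f(645,280,0),f(740,375,0),"lime",f(15,540,25))
# bowl check: scene bar mid
print(proj("scene",m), proj("scene",sp+[0,0,104]),proj("scene",[c[0],c[1],0]))
for p in(a,b):print(np.array(proj("scene",p))*800/512)
print(np.array(proj("scene",[c[0],c[1],91]))*800/512)
E
```

```text
bar [517.7  89.3  82. ] [507.8 -61.1  82. ] 150.72547893438588
yaw -0.06572964506154055
mid [512.75  14.1   82.  ] press [642.46927599   5.56129766   0.        ] hinge [ 7.27285726e+02 -2.17000274e-02  8.20000000e+01]
mug [ 399. -170.   91.] handle [ 426.9 -234.8   60. ] -66.7054367461056
edge [352.5 -64.2   0. ] [ 351.  -265.3    0. ] sink [ 655.9 -215.1    0. ] [ 504.2 -214.8    0. ] [ 450.  -257.7    0. ] lime [399.4 122.7  25. ]
(np.float64(273.1), np.float64(205.9)) (np.float64(233.5), np.float64(181.9)) (np.float64(347.1), np.float64(220.6))
[394.21875 339.6875 ]
[456.09375 305.46875]
[548.59375 296.25   ]
```

Emit:
play_rows --deltas '[286, -217, 0, 0, 0, 0.297, 0, 286, -217, 0, 0, 0, 0.297, 0, 286, -217, 0, 0, 0, 0.297, 0, 286, -217, 0, 0, 0, 0.297, 0, 286, -217, 0, 0, 0, 0.297, 0, 286, -217, 0, 0, 0, 0.297, 0, 405, -540, 20, 0, 0, 0.297, 0, 405, -540, 20, 0, 0, 0.297, 0, 405, -540, 20, 0, 0, 0.297, 0, 405, -540, 20, 0, 0, 0.297, 0]'

```text
clock: 1.4
eef_pos: [414.2, -79.3, 235.5]
tool_rot: [3.142, -0.001, -0.0]
force: [0.8, -0.5, -0.2]
width: -0.0
gripper_force: 0.0
```

Emit:
play_rows --deltas '[0, -93, 35, 0, 0.35, 0, 0, 0, -93, 35, 0, 0.35, 0, 0, 0, -93, 35, 0, 0.7, 0, 0, 0, -93, 35, 0, 0.7, 0, 0, 0, -93, 35, 0, 1.1, 0, 0, 0, -93, 35, 0, 1.1, 0, 0, 0, -93, 35, 0, 1.1, 0, 0, 0, -93, 35, 0, 1.1, 0, 0]'

```text
clock: 2.4
eef_pos: [422.9, 17.6, 293.2]
tool_rot: [-3.069, -0.504, 0.016]
force: [-0.0, -0.0, -0.6]
width: -0.1
gripper_force: 0.0
```

```bash
cat >> h.py <<'E'
from scipy.spatial.transform import Rotation as Ro
def delta(p,rpy):
    s=read_state();R=Ro.from_euler("xyz",s["tool_rot"])
    print("delta",R.inv().apply(np.array(p)-s["eef_pos"]).round(1),(R.inv()*Ro.from_euler("xyz",rpy)).as_rotvec().round(3))
def st():
    s=read_state();print(round(s["clock"],2),s["eef_pos"].round(1),s["tool_rot"].round(3),s["qpos"].round(2),s["force"].round(1))
E
python3 - <<'E'
from h import *
st()
for p in [(440,14,100),(440,14,46),(508,14,46)]: delta(p,[np.pi,-1.1,-.05])
E
```

```text
2.4 [422.9  17.6 293.2] [-3.069 -0.504  0.016] [-1.03  0.13  1.09  2.47 -1.1   0.24 -0.47] [-0.  -0.  -0.6]
delta [-78.4  16.8 176.6] [-0.119  0.597  0.025]
delta [-104.5   20.2  223.8] [-0.119  0.597  0.025]
delta [-44.9  23.7 256.4] [-0.119  0.597  0.025]
```

Emit:
play_rows --deltas '[60, 60, 40, 0, 0.3, 0, 0, 60, 60, 40, 0, 0.3, 0, 0, 60, 60, 40, 0, 0.3, 0.2, 0]'

```text
clock: 2.78
eef_pos: [415.7, -97.4, 346.5]
tool_rot: [-2.886, -0.657, -0.225]
force: [-0.1, 0.3, 0.3]
width: -0.1
gripper_force: 0.0
```

```bash
cat > fit.py <<'E'
from h import *
import json,itertools,os
from scipy.optimize import least_squares
D=[([1.20820316,0.62925447,0.03842308,1.51828637,-0.02701214,0.99631269,-0.02000922],[189.98,-621.05,249.17],[-3.13984875,0,.296794453])]
D.append(([-1.03,0.13,1.09,2.47,-1.1,0.24,-0.47],[422.9,17.6,293.2],[-3.069,-.504,.016]))
if os.path.exists("d.json"): D+=json.load(open("d.json"))
s=read_state();new=[list(s["qpos"]),list(s["eef_pos"]),list(s["tool_rot"])]
D.append(new);json.dump(D[2:],open("d.json","w"))
def fk(q,p,sg):
    # p: H,L1,a,L2,b,c,L3,y0,y7
    Rz=lambda a:Ro.from_euler("z",a);Ry=lambda a:Ro.from_euler("y",a)
    R=Rz(p[7]+sg[0]*q[0]);t=np.array([0,0,p[0]])
    R=R*Ry(q[1]);R=R*Rz(sg[1]*q[2]);t=t+R.apply([p[2],0,p[1]])
    R=R*Ry(q[3]);R=R*Rz(sg[2]*q[4]);t=t+R.apply([p[4],0,p[3]])
    R=R*Ry(q[5]);t=t+R.apply([p[5],0,p[6]])
    return t,R*Rz(p[8]+sg[3]*q[6])
if __name__=="__main__":
    best=None
    for sg in itertools.product([1,-1],repeat=4):
        def f(p):
            o=[]
            for q,x,r in D:
                t,R=fk(q,p,sg);o+=list((t-x)/5)+list((R.inv()*Ro.from_euler("xyz",r)).as_rotvec()*100)
            return np.array(o+list((np.array(p[:7])-[330,350,0,350,0,0,250])/500))
        for y0,y7 in itertools.product([-2,0,1.5,3],[-2,0,1.5,3]):
            z=least_squares(f,[330,350,0,350,0,0,250,y0,y7])
            if best is None or z.cost<best[0]: best=(z.cost,sg,z.x)
    print(best);json.dump([list(best[1]),list(best[2])],open("m.json","w"))
E
python3 fit.py; python3 -c "from h import *;st()"
```

```text
(np.float64(2.3378094453824194), (-1, -1, -1, -1), array([ 3.43919557e+02,  1.77927097e+02,  3.00663991e+02,  4.78070881e+02,
        4.47119099e+01,  7.53248341e+01, -2.36038125e+02, -2.00141098e-02,
        1.55438413e+00]))
2.77 [415.7 -97.4 346.5] [-2.886 -0.657 -0.225] [-0.98 -0.15  1.32  2.47 -1.1   0.23 -0.3 ] [-0.1  0.3  0.3]
```

```bash
python3 - <<'E'
from h import *
delta((470,-60,330),[np.pi,0,0]);delta((600,-60,330),[np.pi,0,0])
E
```

```text
delta [ 25.2 -36.8  51.3] [-0.172 -0.677 -0.131]
delta [125.6 -45.2 133.5] [-0.172 -0.677 -0.131]
```

Emit:
play_rows --deltas '[126, -45, 133, -0.17, -0.68, -0.13, 0, 126, -45, 133, -0.17, -0.68, -0.13, 0, 126, -45, 133, -0.17, -0.68, -0.13, 0, 126, -45, 133, -0.17, -0.68, -0.13, 0, 126, -45, 133, -0.17, -0.68, -0.13, 0, 126, -45, 133, -0.17, -0.68, -0.13, 0]'

```text
clock: 3.52
eef_pos: [601.5, -58.1, 326.2]
tool_rot: [3.134, 0.009, 0.007]
force: [-0.7, 0.3, 0.2]
width: 0.1
gripper_force: 0.0
```

```bash
python3 fit.py; python3 -c "from h import *;st()"
```

```text
(np.float64(5.272624292096272), (-1, -1, -1, -1), array([ 3.34035815e+02,  5.53106742e+02,  1.19984869e+01,  3.76723955e+02,
       -1.63570665e+01,  7.57145402e+00,  3.30629405e+02, -3.04328521e-02,
        1.54400077e+00]))
3.52 [601.5 -58.1 326.2] [3.134 0.009 0.007] [-0.57  0.76  1.19  1.56 -0.71  1.32 -0.85] [-0.7  0.3  0.2]
```

```bash
cat > ik.py <<'E'
from fit import *
sg,P=json.load(open("m.json"))
lo=np.array([-3.06,-.37,-1.25,.18,-1.1,.23,-2.94])+.04;hi=np.array([3.06,2.12,1.32,2.47,4.24,1.98,2.94])-.04
def ik(p,d,q0s,yh=None):
    best=None
    def f(q):
        t,R=fk(q,P,sg);M=R.as_matrix();o=list((t-p)/10)+list((M[:,2]-d)*20)
        if yh is not None:o.append(M[:,1]@yh*20)
        return o
    for q0 in q0s:
        z=least_squares(f,np.clip(q0,lo+.01,hi-.01),bounds=(lo,hi),max_nfev=60)
        if best is None or z.cost<best[0]: best=(z.cost,z.x)
        if best[0]<.01:break
    return best
def dirv(az,dep):
    a,b=np.radians([az,dep]);return np.array([np.cos(a)*np.cos(b),np.sin(a)*np.cos(b),-np.sin(b)])
E
cat > a.py <<'E'
from ik import *
rng=np.random.default_rng(0)
Q=[rng.uniform(lo,hi) for _ in range(12)]
for z in(50,220):
  for dep in(15,30,45):
    for az in(-90,-60,-30,0,30,60,90):
      b=ik([512,14,z],dirv(az,dep),Q)
      if b[0]<.05: print(z,dep,az,b[1].round(2))
E
python3 a.py
```

```text
50 15 -90 [-0.32  1.32 -0.43  1.68  1.2   1.75 -0.75]
50 15 -60 [-0.29  1.38 -0.55  2.09  1.63  1.88  2.53]
50 15 60 [ 1.24  1.56 -0.94  2.15 -0.93  0.27  0.16]
50 15 90 [ 1.15  1.7  -1.2   1.74  0.28  0.9   1.3 ]
50 30 -90 [-0.16  1.23 -0.62  1.79  1.26  1.65  2.85]
50 30 -60 [-0.1   1.32 -0.78  2.17  1.7   1.83 -0.89]
50 30 60 [ 1.27  1.62 -1.2   2.22  1.54  0.28 -2.86]
50 30 90 [ 1.11  1.55 -1.21  1.85  0.48  0.78  0.45]
50 45 -90 [ 0.06  1.22 -0.9   1.89  1.36  1.63  2.87]
50 45 -60 [ 0.17  1.41 -1.17  2.2   1.76  1.93 -2.9 ]
50 45 60 [ 1.11  1.37 -1.15  2.24  1.75  0.33  2.9 ]
50 45 90 [ 1.03  1.41 -1.21  1.94  0.73  0.71 -2.79]
220 15 -90 [-0.46  0.97 -0.2   1.78  1.04  1.66 -2.9 ]
220 15 -60 [-0.86  0.9   0.24  2.21  1.39  1.13  0.1 ]
220 15 60 [ 1.27  1.24 -1.11  2.26 -1.06  0.33 -0.07]
220 15 90 [ 1.11  1.3  -1.14  1.84 -0.2   0.92 -2.75]
220 30 -90 [-0.54  0.81 -0.    1.83  0.89  1.33 -2.14]
220 30 -60 [-0.65  0.71  0.04  2.21  1.38  1.05  0.8 ]
220 30 60 [ 1.16  0.95 -1.02  2.26 -1.05  0.32 -2.6 ]
220 30 90 [ 0.41  0.8   0.05  1.87 -0.95  1.32  1.41]
220 45 -90 [ 0.02  0.84 -0.8   1.87  1.09  1.56 -2.78]
220 45 -60 [ 0.2   0.95 -1.21  2.18  1.46  1.71 -2.9 ]
220 45 60 [ 0.85  0.63 -0.66  2.22 -1.06  0.47 -2.77]
220 45 90 [ 1.04  1.02 -1.21  1.92  0.2   0.8  -1.23]
```

```bash
cat > a.py <<'E'
from ik import *
rng=np.random.default_rng(0)
Q=[rng.uniform(lo,hi) for _ in range(25)]
for p,dep in(([512,-40,46],15),([512,-40,46],20),([512,-40,46],30),([512,-40,240],15),([480,-250,250],20)):
    seen=[]
    for q in Q:
      b=ik(p,dirv(88,dep),[q],np.array([0,0,1]))
      if b[0]<.05 and not any(np.abs(b[1]-s).max()<.6 for s in seen):
        seen.append(b[1]); M=fk(b[1],P,sg)[1].as_matrix()
        Pe=fk(b[1],P,sg)
        print(p,dep,b[1].round(2),"toolx z",M[2,0].round(2))
E
python3 a.py
```

```text
[512, -40, 46] 15 [ 1.1   1.51 -0.92  1.68 -0.13  0.97 -2.55] toolx z -0.97
[512, -40, 46] 15 [ 0.56  1.26  0.02  1.67 -0.98  1.44 -1.77] toolx z -0.97
[512, -40, 46] 15 [ 0.93  1.36 -0.58  1.68 -0.52  1.07  0.96] toolx z 0.97
[512, -40, 46] 15 [ 0.49  1.27  0.12  1.67 -1.04  1.51  1.42] toolx z 0.97
[512, -40, 46] 20 [ 1.12  1.5  -0.98  1.72  0.01  0.9  -2.68] toolx z -0.94
[512, -40, 46] 20 [ 0.53  1.21  0.05  1.71 -0.99  1.38 -1.77] toolx z -0.94
[512, -40, 46] 20 [ 0.92  1.3  -0.58  1.72 -0.51  1.    0.94] toolx z 0.94
[512, -40, 46] 20 [ 1.15  1.54 -1.04  1.72  0.1   0.91  0.38] toolx z 0.94
[512, -40, 46] 30 [ 1.11  1.43 -1.02  1.79  0.18  0.79 -2.87] toolx z -0.87
[512, -40, 46] 30 [ 0.47  1.12  0.09  1.78 -1.    1.24 -1.78] toolx z -0.87
[512, -40, 46] 30 [ 0.88  1.19 -0.56  1.79 -0.49  0.87 -2.24] toolx z -0.87
[512, -40, 46] 30 [ 0.87  1.19 -0.55  1.79 -0.49  0.87  0.9 ] toolx z 0.87
[512, -40, 240] 15 [ 0.53  0.93  0.06  1.77 -0.98  1.59 -1.94] toolx z -0.97
[512, -40, 240] 15 [ 0.92  1.01 -0.58  1.78 -0.68  1.25  0.88] toolx z 0.97
[512, -40, 240] 15 [ 0.96  1.03 -0.65  1.78 -0.64  1.21 -2.31] toolx z -0.97
[480, -250, 250] 20 [ 0.67  1.02  0.31  1.4  -0.84  1.92 -1.94] toolx z -0.94
[480, -250, 250] 20 [ 1.06  1.03 -0.45  1.4  -0.49  1.63 -2.33] toolx z -0.94
[480, -250, 250] 20 [ 1.01  1.02 -0.36  1.4  -0.54  1.65  0.86] toolx z 0.94
[480, -250, 250] 20 [ 1.31  1.25 -1.07  1.41 -0.09  1.5   0.38] toolx z 0.94
```

Emit:
play_rows --deltas '[-130, 190, 20, 0, 0, -1.57, 0, -130, 190, 20, 0, 0, -1.57, 0, -130, 190, 20, 0, 0, -1.57, 0, -130, 190, 20, 0, 0, -1.57, 0, -130, 190, 20, 0, 0, -1.57, 0, -130, 190, 20, 0, 0, -1.57, 0, -130, 190, 20, 0, 0, -1.57, 0, -130, 190, 20, 0, 0, -1.57, 0, -130, 190, 20, 0, 0, -1.57, 0, -130, 190, 20, 0, 0, -1.57, 0]'

```text
clock: 4.78
eef_pos: [468.8, -248.8, 310.9]
tool_rot: [-3.137, 0.004, 1.571]
force: [-0.5, -1.5, -0.4]
width: -0.2
gripper_force: 0.0
```

```bash
python3 fit.py; python3 -c "from h import *;st()"
```

```text
(np.float64(6.613291845731634), (-1, -1, -1, -1), array([ 3.35962565e+02,  5.55662933e+02,  8.66070947e+00,  3.79856160e+02,
       -1.60715153e+01,  7.85705141e+00,  3.33430741e+02, -3.25879166e-02,
        1.54039818e+00]))
4.78 [ 468.8 -248.8  310.9] [-3.137  0.004  1.571] [-0.06  0.47  0.74  1.78 -0.36  1.03  0.82] [-0.5 -1.5 -0.4]
```

Emit:
play_rows --deltas '[20, 43, 40, 0, 1.27, 0, 0.2, 20, 43, 40, 0, 1.27, 0, 0.2, 20, 43, 40, 0, 1.27, 0, 0.2, 70, 43, 100, 0, 1.27, 0, 0.2, 70, 43, 100, 0, 1.27, 0, 0.2, 70, 43, 100, 0, 1.27, 0, 0.2, 70, 43, 100, 0, 1.27, 0, 0.2, 70, 43, 100, 0, 1.27, 0, 0.2, 70, 43, 100, 0, 1.27, 0, 0.2]'

```text
clock: 5.9
eef_pos: [512.9, -179.2, 210.3]
tool_rot: [-3.12, -1.262, 1.553]
force: [0.7, -0.0, 0.6]
width: 17.0
gripper_force: 0.0
```

```bash
python3 fit.py;python3 - <<'E'
from h import *
st()
R=Ro.from_matrix(np.array([[0,1,0],[-np.sin(.3)*-1,0,np.cos(.3)],[np.cos(.3),0,-np.sin(.3)]]))
print(R.as_matrix(),R.as_euler("xyz"))
for p in[(510,-150,44),(510,-42,44)]:delta(p,R.as_euler("xyz"))
crop("top",215,165,130,100,6,"top2.png")
E
```

```text
(np.float64(11.382775407809824), (-1, -1, -1, -1), array([340.23758622, 545.80160834,  10.98565236, 377.52766157,
       -15.25067024,   2.3751382 , 329.20820228,  -6.30478508,
         1.55249742]))
5.9 [ 512.9 -179.2  210.3] [-3.12  -1.262  1.553] [ 0.61  1.06  0.23  1.46 -0.9   1.82  1.21] [ 0.7 -0.   0.6]
[[ 0.          1.          0.        ]
 [ 0.29552021  0.          0.95533649]
 [ 0.95533649  0.         -0.29552021]] [ 3.14159265 -1.27079633  1.57079633]
delta [-149.6   -1.7   78.4] [-0.005  0.009 -0.005]
delta [-116.7   -1.4  181.3] [-0.005  0.009 -0.005]
```

View pics/top2.png

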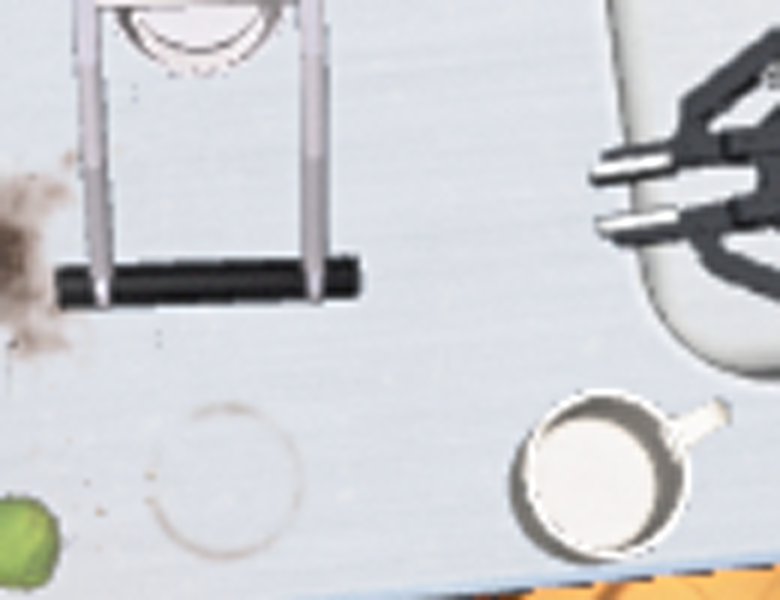

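Emit:
play_rows --deltas '[0, -4, 50, 0, 0.01, 0, 0.2, -60, -4, 85, 0, 0.01, 0, 0.2, -110, -4, 98, 0, 0.01, 0, 0.2, -141, -4, 107, 0, 0.01, 0, 0.2, -141, -4, 107, 0, 0.01, 0, 0.2, -135, -4, 128, 0, 0.01, 0, 0.2, -127, -4, 153, 0, 0.01, 0, 0.2, -118, -4, 178, 0, 0.01, 0, 0.2, -118, -4, 178, 0, 0.01, 0, 0.2]'

```text
clock: 7.08
eef_pos: [508.2, -43.3, 46.8]
tool_rot: [-3.129, -1.275, 1.565]
force: [0.9, -0.2, 1.0]
width: 17.4
gripper_force: 0.0
```

```bash
python3 - <<'E'
from h import *
st()
e=[np.pi,-1.27,1.571]
for p in[(508,-45,64),(502,-46,130),(508,-47,200),(513,-47,230)]:delta(p,e)
i=get_image("scene")[130:290,190:400,::-1];j=get_image("top")[165:265,215:345,::-1]
cv2.imwrite("pics/m3.png",np.hstack([cv2.resize(i,(420,320),interpolation=2),cv2.resize(j,(380,320),interpolation=2)]))
E
```

```text
7.08 [508.2 -43.3  46.8] [-3.129 -1.275  1.565] [ 0.49  1.26  0.13  1.65 -1.02  1.51  1.42] [ 0.9 -0.2  1. ]
delta [15.9 -0.2 -6.6] [-0.007 -0.005 -0.002]
delta [ 78.8  -6.5 -26.7] [-0.007 -0.005 -0.002]
delta [145.4  -0.7 -48.1] [-0.007 -0.005 -0.002]
delta [174.2   4.2 -56.9] [-0.007 -0.005 -0.002]
```

View pics/m3.png

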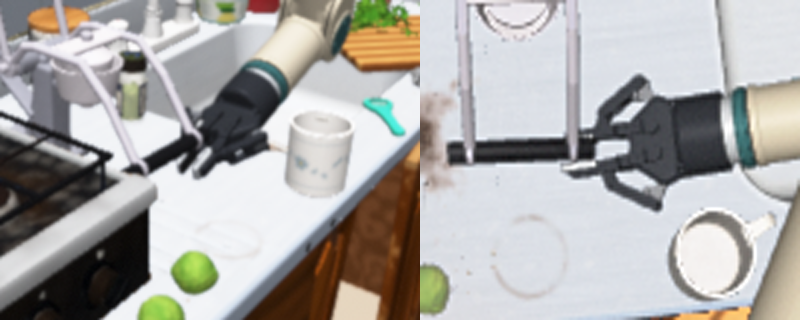

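Emit:
play_rows --deltas '[8, -1, -2, 0, 0, 0, 0.2, 16, -3, -5, 0, 0, 0, 0.2, 29, -6, -9, 0, 0, 0, 0.2, 41, -9, -13, 0, 0, 0, 0.2, 56, -11, -17, 0, 0, 0, 0.2, 72, -11, -22, 0, 0, 0, 0.2, 88, -10, -27, 0, 0, 0, 0.2, 103, -8, -32, 0, 0, 0, 0.2, 118, -5, -36, 0, 0, 0, 0.2, 118, -5, -36, 0, 0, 0, 0.2]'

```text
clock: 8.43
eef_pos: [503.7, -45.2, 168.7]
tool_rot: [-3.126, -1.275, 1.559]
force: [0.0, 0.0, -0.8]
width: 17.3
gripper_force: 0.0
```

```bash
python3 - <<'E'
from h import *
st()
i=get_image("scene")[130:290,190:400,::-1];j=get_image("top")[165:265,215:345,::-1]
cv2.imwrite("pics/m4.png",np.hstack([cv2.resize(i,(420,320),interpolation=2),cv2.resize(j,(380,320),interpolation=2)]))
E
```

```text
8.43 [503.7 -45.2 168.7] [-3.126 -1.275  1.559] [ 0.48  1.05  0.16  1.73 -1.    1.59  1.33] [ 0.   0.  -0.8]
```

View pics/m4.png

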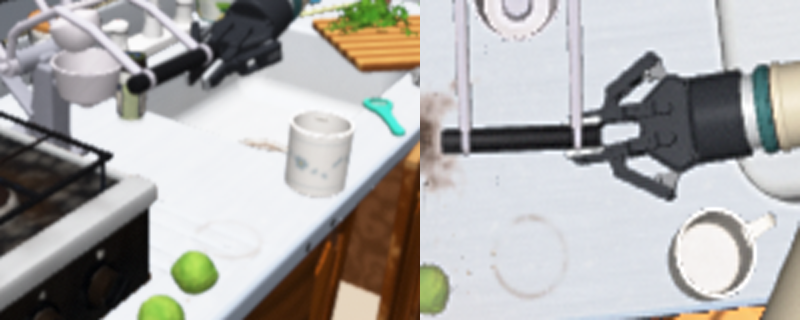

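Emit:
play_rows --deltas '[12, 2, -4, 0, 0, 0, 0.2, 22, 5, -7, 0, 0, 0, 0.2, 32, 8, -10, 0, 0, 0, 0.2, 41, 12, -13, 0, 0, 0, 0.2, 51, 16, -16, 0, 0, 0, 0.2, 60, 20, -18, 0, 0, 0, 0.2, 60, 20, -18, 0, 0, 0, 0.2, 60, 20, -18, 0, 0, 0, 0.2]'

```text
clock: 9.52
eef_pos: [523.2, -45.0, 229.1]
tool_rot: [-3.115, -1.275, 1.549]
force: [-0.1, -0.7, -0.5]
width: 17.0
gripper_force: 0.0
```

```bash
python3 - <<'E'
from h import *
st()
i=get_image("scene")[90:290,150:400,::-1];j=get_image("top")[85:265,215:345,::-1]
cv2.imwrite("pics/m5.png",np.hstack([cv2.resize(i,(500,400),interpolation=2),cv2.resize(j,(288,400),interpolation=2)]))
E
```

```text
9.53 [523.2 -45.  229.1] [-3.115 -1.275  1.549] [ 0.47  0.96  0.16  1.7  -1.    1.65  1.22] [-0.1 -0.7 -0.5]
```

View pics/m5.png

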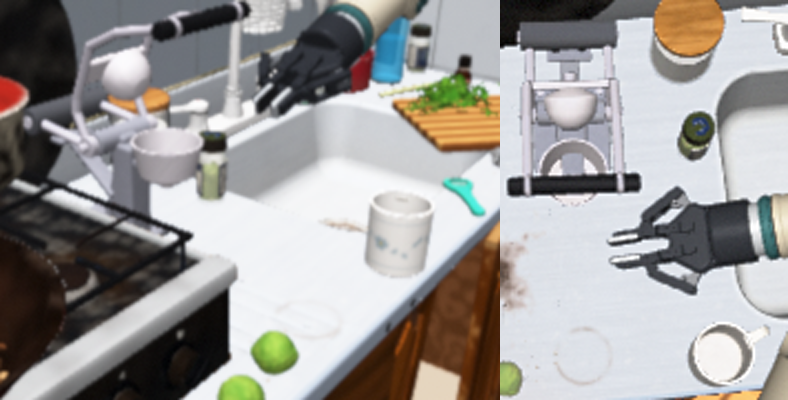

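The lever now stands raised on its own: the bar is at about (200,20) in the scene crop and hangs over the bowl at (574,184) in the top crop. The mug is untouched at (724,352). Next I'll check which tool poses the push can reach.

```bash
cat > a.py <<'E'
from ik import *
u=lambda x:215+(x-500)/288*130-.4
print("raised bar",ray("top",u(574),85+184*.45-.4,324),"bowl",ray("top",u(573),85+168*.45-.4,166))
rng=np.random.default_rng(0)
q0=read_state()["qpos"]
Q=[q0,np.array(D[0][0])*[.3,1,1,1,1,1,1]]+[rng.uniform(lo,hi) for _ in range(6)]
m0=np.array([399,-170,0]);m1=np.array([642.5,5.6,0])
for az in(20,36,50,70):
  for dep in(85,60,45,35):
    r=[]
    for t in(0,.25,.5,.75,1):
      c=m0+(m1-m0)*t;a=np.radians(az);p=c-44*np.array([np.cos(a),np.sin(a),0])+[0,0,42]
      b=ik(p,dirv(az,dep),Q,np.array([0,0,1]));r.append("ok %s"%b[1].round(1) if b[0]<.05 else "-")
    print(az,dep,r)
E
python3 a.py
```

```text
raised bar [587.    9.4 324. ] bowl [647.4   5.8 166. ]
20 85 ['ok [ 1.2  1.1 -1.2  2.4  1.6  0.9 -2.3]', 'ok [ 1.1  1.1 -1.2  2.3  1.6  0.9 -2.4]', 'ok [-0.   0.8  0.3  2.2 -1.1  0.3  0. ]', 'ok [-0.3  0.8  0.5  2.  -1.1  0.5 -0.1]', 'ok [-0.4  0.9  0.7  1.9 -1.1  0.6 -0.3]']
20 60 ['-', '-', 'ok [ 1.1  1.2 -1.1  2.4  2.3  0.8 -2.9]', 'ok [ 0.8  1.  -0.8  2.3  2.6  0.5  2.9]', 'ok [ 0.8  1.3 -1.2  2.2  2.1  0.8 -2.9]']
20 45 ['-', '-', '-', 'ok [ 0.5  1.  -0.2  2.4  3.6  0.9  2. ]', 'ok [ 0.9  1.4 -1.1  2.3  2.7  0.9 -0.1]']
20 35 ['-', '-', '-', '-', 'ok [ 1.   1.5 -1.1  2.4  3.   1.  -0.1]']
36 85 ['ok [ 1.2  1.1 -1.1  2.3  1.5  0.8 -1.9]', 'ok [ 1.1  1.1 -1.2  2.2  1.5  0.9 -2. ]', 'ok [-0.   0.8  0.3  2.1 -1.   0.3  0.3]', 'ok [-0.2  0.9  0.5  2.  -1.1  0.5  0.2]', 'ok [-0.4  1.   0.7  1.8 -1.1  0.7  0. ]']
36 60 ['ok [ 1.1  0.9 -0.4  2.4  4.2  0.3  2. ]', 'ok [ 1.4  1.2 -1.1  2.4  1.9  0.5 -2.1]', 'ok [ 1.2  1.3 -1.2  2.3  1.9  0.6 -2.2]', 'ok [ 0.9  1.1 -0.9  2.2  2.1  0.3  0.6]', 'ok [ 0.9  1.2 -1.1  2.1  1.9  0.6 -2.3]']
36 45 ['ok [ 1.8  1.4 -1.1  2.4  1.8  0.3  1.6]', 'ok 
[... 1427 characters left out ...]
3  1.   0.6  1.7 -1.   0.8  0.5]']
70 60 ['ok [ 0.8  0.8  0.1  2.1 -0.9  0.7  1.3]', 'ok [ 0.6  0.8  0.   2.1 -1.   0.6  1.2]', 'ok [ 0.5  0.9  0.   2.  -1.   0.6  1.1]', 'ok [ 0.3  0.9  0.1  1.9 -1.1  0.7  1. ]', 'ok [ 0.2  0.9  0.1  1.8 -1.1  0.7  0.9]']
70 45 ['ok [ 0.9  1.   0.1  2.  -0.9  0.9  1.4]', 'ok [ 0.8  1.  -0.   2.  -1.   0.9  1.3]', 'ok [ 0.7  1.  -0.1  1.9 -1.   0.8  1.2]', 'ok [ 0.6  1.  -0.1  1.9 -1.1  0.8  1.1]', 'ok [ 0.5  1.  -0.2  1.8 -1.1  0.8  1. ]']
70 35 ['ok [ 0.9  1.1  0.1  1.9 -0.9  1.1  1.5]', 'ok [ 0.8  1.1 -0.   1.9 -1.   1.   1.4]', 'ok [ 0.8  1.1 -0.1  1.9 -1.   1.   1.3]', 'ok [ 0.7  1.1 -0.2  1.8 -1.1  0.9  1.2]', 'ok [ 0.6  1.1 -0.3  1.7 -1.1  0.8  1.1]']
```

```bash
python3 - <<'E'
from h import *
delta((440,-220,260),[np.pi,0,1.2])
E
```

```text
delta [ -21.9  -83.8 -176. ] [-0.245 -1.258  0.316]
```

Emit:
play_rows --deltas '[-22, -84, -176, -0.245, -1.258, 0.316, 0.47, -22, -84, -176, -0.245, -1.258, 0.316, 0.47, -22, -84, -176, -0.245, -1.258, 0.316, 0.47, -22, -84, -176, -0.245, -1.258, 0.316, 0.47, -22, -84, -176, -0.245, -1.258, 0.316, 0.47, -22, -84, -176, -0.245, -1.258, 0.316, 0.47, -22, -84, -176, -0.245, -1.258, 0.316, 0.47, -22, -84, -176, -0.245, -1.258, 0.316, 0.47, -22, -84, -176, -0.245, -1.258, 0.316, 0.47]'

```text
clock: 10.75
eef_pos: [439.8, -219.9, 260.0]
tool_rot: [3.142, -0.001, 1.201]
force: [-0.1, 0.1, 0.2]
width: 39.7
gripper_force: 0.0
```

```bash
python3 - <<'E'
from h import *
st()
delta((345,-236,150),[np.pi,0,.8])
delta((342,-229,45),[np.pi,0,.8])
print(read_state()["width"])
E
```

```text
10.75 [ 439.8 -219.9  260. ] [ 3.142e+00 -1.000e-03  1.201e+00] [-0.12  0.49  0.77  1.95 -0.44  0.88  0.51] [-0.1  0.1  0.2]
delta [-49.4 -82.6 110. ] [-0.    -0.001  0.401]
delta [-44.  -87.9 215. ] [-0.    -0.001  0.401]
39.74609609391767
```

Emit:
play_rows --deltas '[-49, -83, 60, 0, 0, 0.4, 0.47, -49, -83, 60, 0, 0, 0.4, 0.47, -49, -83, 110, 0, 0, 0.4, 0.47, -49, -83, 110, 0, 0, 0.4, 0.47, -44, -88, 150, 0, 0, 0.4, 0.47, -44, -88, 185, 0, 0, 0.4, 0.47, -44, -88, 215, 0, 0, 0.4, 0.47, -44, -88, 215, 0, 0, 0.4, 0.47]'

```text
clock: 11.75
eef_pos: [343.7, -231.2, 46.2]
tool_rot: [-3.14, -0.002, 0.797]
force: [-0.9, -0.0, 0.6]
width: 40.1
gripper_force: 0.0
```

```bash
python3 - <<'E'
from h import *
st()
R=Ro.from_euler("xyz",read_state()["tool_rot"]).as_matrix();print("az x",np.degrees(np.arctan2(R[1,0],R[0,0])))
d=np.array([170,180,0])/np.hypot(170,180)
for s in(47,20):
  delta(np.array([399,-170,45])-s*d,[np.pi,0,.814])
E
```

```text
11.75 [ 343.7 -231.2   46.2] [-3.14e+00 -2.00e-03  7.97e-01] [ 0.32  0.75  0.31  2.31 -1.1   0.24  0.86] [-0.9 -0.   0.6]
az x 45.68793517134166
delta [35.4 -2.4  1.3] [-0.002 -0.002 -0.017]
delta [62.4 -2.8  1.3] [-0.002 -0.002 -0.017]
```

Emit:
play_rows --deltas '[15, -1, 1, 0, 0, 0, 0.47, 28, -2, 1, 0, 0, 0, 0.47, 38, -2, 1, 0, 0, 0, 0.47, 50, -3, 1, 0, 0, 0, 0.47, 64, -3, 1, 0, 0, 0, 0.47, 78, -4, 1, 0, 0, 0, 0.47, 92, -4, 1, 0, 0, 0, 0.47, 106, -4, 1, 0, 0, 0, 0.47, 120, -5, 1, 0, 0, 0, 0.47, 130, -5, 1, 0, 0, 0, 0.47]'

```text
clock: 13.0
eef_pos: [431.1, -134.8, 47.0]
tool_rot: [3.139, 0.001, 0.798]
force: [-3.9, -3.4, 4.7]
width: 40.2
gripper_force: 0.0
```

```bash
python3 - <<'E'
from h import *
st()
i=get_image("scene")[130:290,190:400,::-1];j=get_image("top")[145:265,215:345,::-1]
cv2.imwrite("pics/m6.png",np.hstack([cv2.resize(i,(367,280),interpolation=2),cv2.resize(j,(433,400),interpolation=2)[:280*1,:]*0]) if 0 else cv2.resize(j,(650,600),interpolation=2))
E
```

```text
13.0 [ 431.1 -134.8   47. ] [3.139e+00 1.000e-03 7.980e-01] [-0.06  0.79  0.46  2.22 -1.06  0.37  0.52] [-3.9 -3.4  4.7]
```

View pics/m6.png

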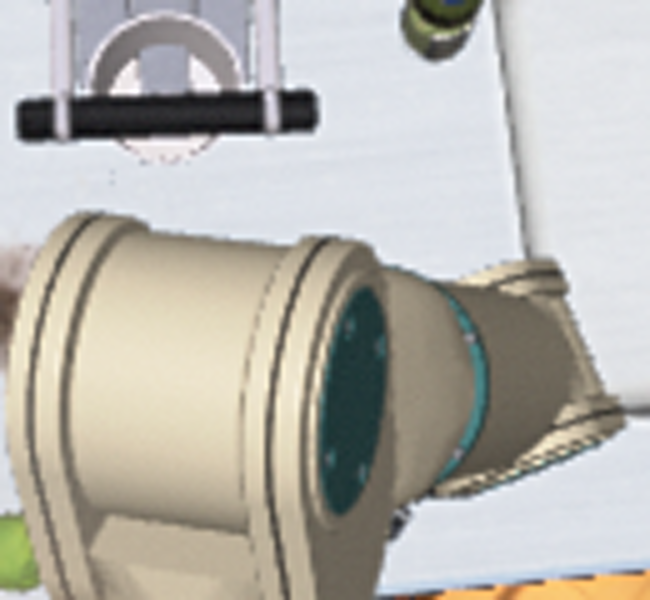

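Emit:
play_rows --deltas '[8, 5, 1, 0, 0, -0.07, 0.47, 18, 6, 1, 0, 0, -0.14, 0.47, 30, 4, 1, 0, 0, -0.21, 0.47, 42, 1, 1, 0, 0, -0.21, 0.47, 54, -2, 1, 0, 0, -0.21, 0.47, 66, -5, 1, 0, 0, -0.21, 0.47, 78, -8, 1, 0, 0, -0.21, 0.47, 90, -11, 1, 0, 0, -0.21, 0.47, 103, -14, 1, 0, 0, -0.21, 0.47, 116, -17, 1, 0, 0, -0.21, 0.47]'

```text
clock: 14.35
eef_pos: [499.8, -40.7, 46.3]
tool_rot: [3.138, 0.001, 1.007]
force: [-3.4, -4.3, 8.1]
width: 40.1
gripper_force: 0.0
```

```bash
python3 - <<'E'
from h import *
st()
# retreat: 60 mm back, then up/right, natural-ish yaw
delta((455,-110,48),[np.pi,0,1.01]);delta((440,-240,230),[np.pi,0,1.45])
E
```

```text
14.35 [499.8 -40.7  46.3] [3.138e+00 1.000e-03 1.007e+00] [-0.31  0.83  0.52  2.09 -0.94  0.47  0.38] [-3.4 -4.3  8.1]
delta [-82.5  -0.8  -1.6] [ 0.003  0.001 -0.003]
delta [-200.6   56.5 -183.3] [ 0.003  0.002 -0.443]
```

Emit:
play_rows --deltas '[-8, 0, 0, 0, 0, 0, 0.47, -25, 0, 0, 0, 0, 0, 0.47, -50, 0, 0, 0, 0, 0, 0.47, -82, 0, 0, 0, 0, 0, 0.47, -100, 10, -30, 0, 0, 0, 0.47, -130, 25, -80, 0, 0, -0.2, 0.3, -160, 40, -120, 0, 0, -0.3, 0.1, -200, 56, -180, 0, 0, -0.44, 0, -200, 56, -180, 0, 0, -0.44, 0, -200, 56, -180, 0, 0, -0.44, 0]'

```text
clock: 15.6
eef_pos: [439.8, -237.5, 224.8]
tool_rot: [3.142, -0.002, 1.448]
force: [1.0, 0.2, -0.2]
width: -0.2
gripper_force: 0.0
```

```bash
python3 - <<'E'
from h import *
st()
i=get_image("scene")[110:290,170:380,::-1];j=get_image("top")[145:265,215:345,::-1]
cv2.imwrite("pics/m7.png",np.hstack([cv2.resize(i,(373,320),interpolation=2),cv2.resize(j,(427,394),interpolation=2)[74:]*0+0]) if 0 else np.vstack([cv2.resize(j,(520,480),interpolation=2)]))
cv2.imwrite("pics/m7.png",np.hstack([cv2.resize(i,(320,480),interpolation=2)[:, :280],cv2.resize(j,(520,480),interpolation=2)]))
E
```

```text
15.6 [ 439.8 -237.5  224.8] [ 3.142e+00 -2.000e-03  1.448e+00] [-0.02  0.53  0.69  1.97 -0.47  0.8   0.81] [ 1.   0.2 -0.2]
```

View pics/m7.png

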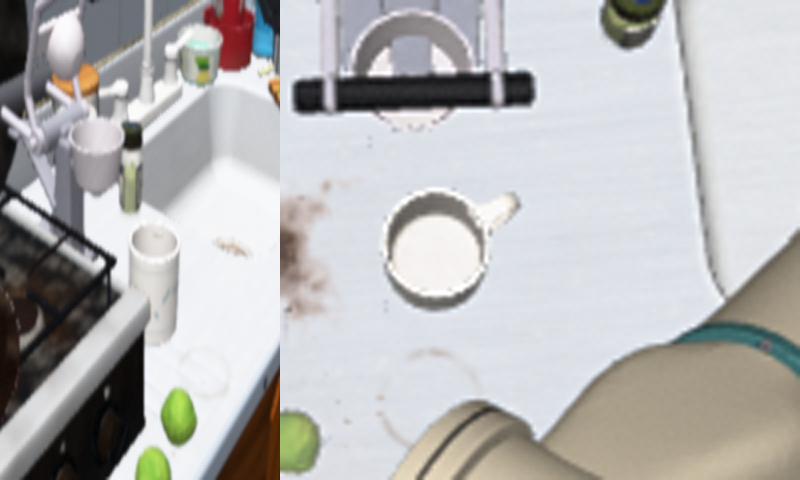

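The mug stands upright in front of the press, with its rim centred at (437,242) in the right panel and the handle tip at (516,203). The lever is still raised.

```bash
cat > a.py <<'E'
from ik import *
f=lambda u,v,z:ray("top",215+(u-280)/4-.4,145+v/4-.4,z)
c=f(437,242,91);h=f(516,203,60);print(c,h,np.degrees(np.arctan2(*(h-c)[[1,0]])))
S=np.array([644,6]);v=S-c[:2];print("to spout",v,np.degrees(np.arctan2(v[1],v[0])))
q0=read_state()["qpos"];rng=np.random.default_rng(0);Q=[q0,[.49,1.26,.13,1.65,-1.02,1.5,1.4]]
for az in(70,80,90,95,100):
  for dep in(17,25,35):
    r=[]
    n=np.array([np.sin(np.radians(az)),-np.cos(np.radians(az)),0])
    for C in(np.array([c[0]-20,c[1],0]),np.array([644,6,0])):
      p=C-56*n+8*np.array([np.cos(np.radians(az)),np.sin(np.radians(az)),0])+[0,0,46]
      b=ik(p,dirv(az,dep),Q,np.array([0,0,1]));r.append((round(b[0],3),b[1].round(2).tolist()))
    print(az,dep,r)
E
python3 a.py
```

```text
[529.1  -1.3  91. ] [558.3 -64.5  60. ] -65.20186754656234
to spout [114.9   7.3] 3.6353157601742603
70 17 [(np.float64(0.0), [1.04, 1.35, -0.59, 2.13, -1.05, 0.64, 1.48]), (np.float64(0.0), [0.83, 1.32, -0.57, 1.84, -1.06, 0.78, 1.26])]
70 25 [(np.float64(0.0), [1.05, 1.28, -0.67, 2.18, -1.06, 0.47, 1.42]), (np.float64(0.0), [0.8, 1.23, -0.58, 1.88, -1.06, 0.66, 1.2])]
70 35 [(np.float64(0.001), [1.02, 1.2, -0.74, 2.24, -1.06, 0.27, 1.32]), (np.float64(0.0), [0.73, 1.12, -0.54, 1.93, -1.06, 0.54, 1.11])]
80 17 [(np.float64(0.0), [0.74, 1.23, -0.22, 1.99, -1.05, 1.06, 1.51]), (np.float64(0.0), [0.61, 1.26, -0.26, 1.69, -1.05, 1.14, 1.23])]
80 25 [(np.float64(0.0), [0.74, 1.15, -0.25, 2.05, -1.06, 0.91, 1.47]), (np.float64(0.0), [0.57, 1.17, -0.24, 1.74, -1.05, 1.04, 1.2])]
80 35 [(np.float64(0.0), [0.72, 1.06, -0.31, 2.12, -1.06, 0.71, 1.4]), (np.float64(0.0), [0.49, 1.07, -0.18, 1.79, -1.06, 0.92, 1.15])]
90 17 [(np.float64(0.0), [0.66, 1.23, -0.15, 1.86, -0.89, 1.2, 1.41]), (np.float64(0.0), [0.6, 1.29, -0.29, 1.53, -0.84, 1.25, 1.1])]
90 25 [(np.float64(0.0), [0.62, 1.14, -0.13, 1
[... 340 characters left out ...]
.81, 1.36, 1.09])]
95 25 [(np.float64(0.0), [0.59, 1.15, -0.12, 1.86, -0.83, 1.14, 1.36]), (np.float64(0.0), [0.52, 1.22, -0.21, 1.51, -0.79, 1.25, 1.07])]
95 35 [(np.float64(0.0), [0.53, 1.05, -0.08, 1.94, -0.86, 1.0, 1.35]), (np.float64(0.0), [0.44, 1.12, -0.13, 1.59, -0.8, 1.13, 1.06])]
100 17 [(np.float64(0.0), [0.58, 1.24, -0.1, 1.73, -0.77, 1.33, 1.35]), (np.float64(0.0), [0.51, 1.32, -0.19, 1.36, -0.77, 1.46, 1.07])]
100 25 [(np.float64(0.0), [0.55, 1.15, -0.09, 1.8, -0.77, 1.21, 1.34]), (np.float64(0.0), [0.51, 1.24, -0.21, 1.43, -0.71, 1.32, 1.04])]
100 35 [(np.float64(0.0), [0.5, 1.05, -0.06, 1.88, -0.78, 1.06, 1.33]), (np.float64(0.0), [0.41, 1.14, -0.1, 1.51, -0.75, 1.21, 1.06])]
```

```bash
cat >> h.py <<'E'
def tr(az,dep):
    a,b=np.radians([az,dep]);t=np.array([np.cos(a),np.sin(a),0]);Z=np.array([0,0,1.])
    z=t*np.cos(b)-Z*np.sin(b);x=t*np.sin(b)+Z*np.cos(b)
    return Ro.from_matrix(np.array([x,np.cross(z,x),z]).T).as_euler("xyz")
E
python3 - <<'E'
from h import *
e=tr(93.6,25)
for p in((445,-120,190),(445,1,120),(445,1,46)):delta(p,e)
E
```

```text
delta [115.4  -8.3  33.4] [ 0.101  1.128 -0.165]
delta [235.3 -22.6 103.8] [ 0.101  1.128 -0.165]
delta [235.1 -22.3 177.8] [ 0.101  1.128 -0.165]
```

Emit:
play_rows --deltas '[115, -8, 33, 0.1, 1.128, -0.165, 0, 115, -8, 33, 0.1, 1.128, -0.165, 0, 115, -8, 33, 0.1, 1.128, -0.165, 0, 115, -8, 33, 0.1, 1.128, -0.165, 0, 115, -8, 33, 0.1, 1.128, -0.165, 0, 115, -8, 33, 0.1, 1.128, -0.165, 0, 235, -22, 100, 0.1, 1.128, -0.165, 0, 235, -22, 100, 0.1, 1.128, -0.165, 0, 235, -22, 100, 0.1, 1.128, -0.165, 0, 235, -22, 100, 0.1, 1.128, -0.165, 0]'

```text
clock: 16.95
eef_pos: [445.7, 0.3, 123.8]
tool_rot: [3.141, -1.134, 1.635]
force: [-0.5, -1.0, 0.8]
width: -0.2
gripper_force: 0.0
```

```bash
python3 - <<'E'
from h import *
st()
e=tr(93.6,25)
for p in((445,1,46),(470,2.5,46),(530,6.3,46),(583,9.7,46)):delta(p,e)
E
```

```text
16.95 [4.457e+02 3.000e-01 1.238e+02] [ 3.141 -1.134  1.635] [ 0.45  1.01  0.11  1.93 -0.96  1.33  1.44] [-0.5 -1.   0.8]
delta [-70.2  -0.6  33.6] [-0.001  0.     0.001]
delta [-70.2  24.4  33.5] [-0.001  0.     0.001]
delta [-70.3  84.5  33.4] [-0.001  0.     0.001]
delta [-70.3 137.6  33.4] [-0.001  0.     0.001]
```

Emit:
play_rows --deltas '[-30, 0, 15, 0, 0, 0, 0, -60, 0, 28, 0, 0, 0, 0, -70, 0, 33, 0, 0, 0, 0, -70, 12, 33, 0, 0, 0, 0, -70, 22, 33, 0, 0, 0, 0, -70, 32, 33, 0, 0, 0, 0, -70, 42, 33, 0, 0, 0, 0, -70, 52, 33, 0, 0, 0, 0, -70, 62, 33, 0, 0, 0, 0, -70, 72, 33, 0, 0, 0, 0]'

```text
clock: 18.2
eef_pos: [519.2, 3.2, 47.3]
tool_rot: [3.135, -1.132, 1.639]
force: [-1.6, -0.6, 0.1]
width: -0.1
gripper_force: 0.8
```

```bash
python3 - <<'E'
from h import *
st()
j=get_image("top")[145:265,215:345,::-1]
cv2.imwrite("pics/m8.png",cv2.resize(j,(780,720),interpolation=2))
g=get_image("top")[:,:,:].astype(int)
# white pixels rows map around the expected mug
u,v=proj("top",[575,2,91]);print(u,v)
u,v=int(u),int(v)
G=get_image("top").mean(2)
for r in range(v-18,v+20,2):print(r,' '.join("%3d"%x for x in G[r,u-24:u+26:2]))
print("u0",u-24)
E
```

```text
18.2 [519.2   3.2  47.3] [ 3.135 -1.132  1.639] [ 0.41  1.17  0.07  1.71 -1.01  1.32  1.37] [-1.6 -0.6  0.1]
251.3 190.0
172 157  65  75  79  77  81  83 100  99 146 147 148 145 189 195 129 235 232 234 232 227 201 231 232 232
174 227 231 232 231 231 233 211 207 230 228 229 232 233 233 159 224 235 199 222 229 228 226 226 224 224
176 227 227 227 227 228 228 226 232 224 228 198 229 225 224 224 249 249 177 153 228 229 227 227 228 228
178 226 225 227 224 223 221 244 206 136 135 141 133 233 242 249 249 227 222 225 225 224 224 224 224 224
180 227 227 223 228 225 252 130 120 127 128 130 134 155 202 250 246 235 217 225 224 226 224 225 225 224
182 224 222 223 223 247 118 116 118 119 123 123 125 126 148 208 241 236 223 226 227 228 229 227 227 226
184 224 223 225 225 156 111 109 110 125 130 140 137 135 128 128 215 223 224 225 227 228 228 230 227 227
186 225 225 224 229 107 105 108 124 190 231 242 241 228 166 130 143 230 226 227 228 205  70  91 186 229
188 224 226 222 255  98 102 123 222 242 244 244 245 245 245 221 119 246 225 226 222  72  62  52  94 224
190 205 218 211 255  95 107 216 244 243 243
[... 303 characters left out ...]
2 243 242 241 242 243 242 243 245  97  58  59  45  59 232  98  60  59
198 211 225 223 224 169 244 239 242 243 242 243 242 243 244 252 108  62  60  47  61 220 133  55  57  59
200 224 226 225 225 219 138 247 233 244 243 243 244 245 228 107  99  56  50  32 146 212  61  56  63  61
202 223 225 222 223 226 137 123 145 188 226 223 156 134 109 100 100  61  57  41  72  51  55  57  53  46
204 224 223 222 223 226 220 122 127 125 123 120 120 112 110 112  88  59  62  57  58  56  59  58  59  60
206 224 225 224 224 224 226 198 130 123 124 118 104  72  62  73  62  57  60  45  55  83  56  63  62  61
208 223 223 223 223 222 223 223 223 161 135 127 109 162 223 225 118  33  91 117 143 110  61  60  47  62
u0 227
```

```bash
python3 - <<'E'
from h import *
c=ray("top",246.2,190.2,91);h=ray("top",260.5,176,60);print(c,h,np.degrees(np.arctan2(*(h-c)[[1,0]])))
st()
E
```

```text
[575.9  17.   91. ] [622.  -30.9  60. ] -46.097019152190676
18.35 [519.    3.4  47.1] [ 3.133 -1.132  1.641] [ 0.41  1.17  0.07  1.72 -1.01  1.32  1.37] [-0.3 -0.5 -1.6]
```

View pics/m8.png

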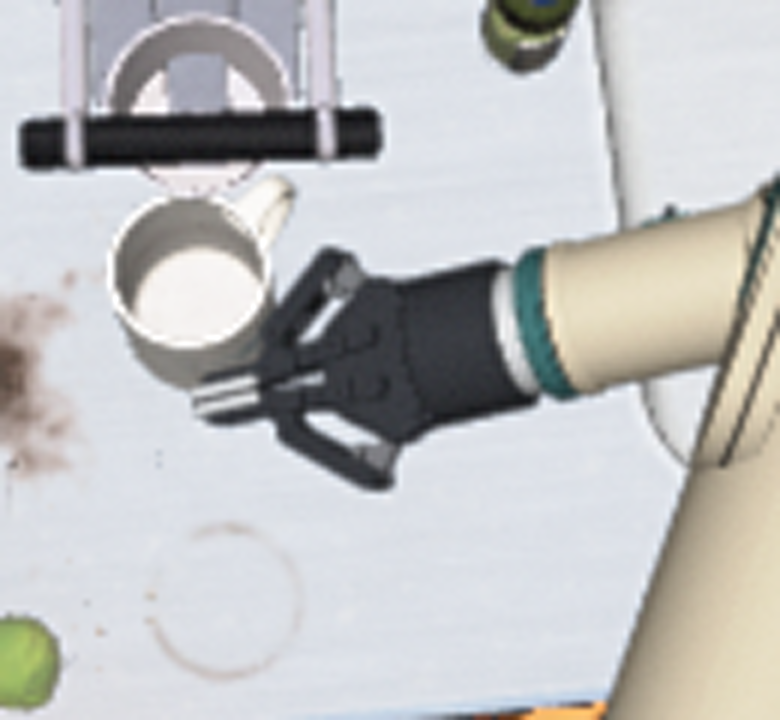

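The last allowed picture shows why the mug drifted. The finger linkage bulges towards it and nudged it left to about (576,17), turning the handle to -46°. I'll roll the gripper 90° so its narrow side faces the mug, then push along -9°.

```bash
cat >> h.py <<'E'
def tr2(az,dep): return (Ro.from_euler("xyz",tr(az,dep))*Ro.from_euler("z",np.pi/2)).as_euler("xyz")
E
python3 - <<'E'
from h import *
delta((480,10,60),tr(93.6,25));delta((480,30,60),tr2(81,25));print(ray("top",305,167,105))
E
```

```text
delta [ 15.6 -38.5   2.6] [0.002 0.003 0.003]
delta [ 24.1 -37.2  20.7] [-0.155  0.159  1.661]
[ 626.5 -163.4  105. ]
```

Emit:
play_rows --deltas '[3, -15, 1, 0, 0, 0, 0, 16, -39, 3, 0, 0, 0, 0, 24, -37, 21, -0.03, 0.03, 0.3, 0, 24, -37, 21, -0.155, 0.159, 1.661, 0, 24, -37, 21, -0.155, 0.159, 1.661, 0, 24, -37, 21, -0.155, 0.159, 1.661, 0, 24, -37, 21, -0.155, 0.159, 1.661, 0, 24, -37, 21, -0.155, 0.159, 1.661, 0, 24, -37, 21, -0.155, 0.159, 1.661, 0, 24, -37, 21, -0.155, 0.159, 1.661, 0]'

```text
clock: 19.6
eef_pos: [479.7, 30.0, 59.9]
tool_rot: [-1.997, -0.145, -0.073]
force: [-0.3, -0.2, -0.5]
width: 0.2
gripper_force: 0.0
```

```bash
python3 - <<'E'
from h import *
st()
e=tr2(81,25)
for p in((500,34,48),(522,31,46),(570,23,46),(593,19.5,46)):delta(p,e)
E
```

```text
19.6 [479.7  30.   59.9] [-1.997 -0.145 -0.073] [ 0.64  1.13 -0.22  1.99 -1.09  0.98  0.03] [-0.3 -0.2 -0.5]
delta [18.  11.1 11.1] [-0.016  0.015  0.167]
delta [39.6 16.4 12. ] [-0.016  0.015  0.167]
delta [87.6 24.6 10.8] [-0.016  0.015  0.167]
delta [110.5  28.5  10.5] [-0.016  0.015  0.167]
```

Emit:
play_rows --deltas '[10, 6, 6, -0.016, 0.015, 0.167, 0, 18, 11, 11, -0.016, 0.015, 0.167, 0, 29, 14, 12, -0.016, 0.015, 0.167, 0, 40, 16, 12, -0.016, 0.015, 0.167, 0, 50, 18, 12, -0.016, 0.015, 0.167, 0, 60, 20, 11, -0.016, 0.015, 0.167, 0, 70, 22, 11, -0.016, 0.015, 0.167, 0, 80, 23, 11, -0.016, 0.015, 0.167, 0, 88, 25, 11, -0.016, 0.015, 0.167, 0, 88, 25, 11, -0.016, 0.015, 0.167, 0]'

```text
clock: 20.85
eef_pos: [571.3, 23.4, 46.2]
tool_rot: [-2.007, -0.007, -0.153]
force: [-0.4, -0.9, 0.0]
width: 0.1
gripper_force: 0.0
```

```bash
python3 - <<'E'
from h import *
st()
for n,p in(("scene",[620,10,40]),("top",[605,10,91])):
    u,v=map(int,proj(n,p));G=get_image(n).mean(2);print(n,u,v)
    for r in range(v-30,v+30,2):print(r,' '.join("%3d"%x for x in G[r,u-34:u+36:2]))
    print("u0",u-34)
E
```

```text
20.85 [571.3  23.4  46.2] [-2.007 -0.007 -0.153] [ 0.59  1.17 -0.25  1.77 -1.05  1.01 -0.32] [-0.4 -0.9  0. ]
scene 239 207
177 186 121 120 123 123 115  96 100 135 146 153 159 161 165 166 164 160 153 147 138 127 121 163 125 153 164 152  93  85 130 151 144  65  45  57
179 181 120 120 122 123 117  95  95 105 137 152 159 163 165 165 161 156 153 149 161 209 195 158 124 146 145 130  60 100 108  87  74  64  75  55
181 169 119 119 122 122 117  95  94  93  93 148 166 152 149 148 144 147 165 224 234 242 234 155 126 149 142  96  66 103  68  42  33  58  67  43
183 159 121 119 121 124 118  96  93  93  94 201 239 227 177 181 187 231 242 245 246 245 231 132 123 149 140  71  75  96  53  30  35  53  47  30
185 182 127 119 122 123 121  97  93  93  94 207 243 249 225 230 236 240 241 242 243 237 241 215 167 150 125  53  50  63  45  29  60  52  39  28
187 150 122 119 122 123 120  97  93  92 141 234 204 196 203 211 221 227 226 228 228 226 225 223 233 222 101  48  45  47  36  30  52  50  31  30
189 121 116 120 121 122 121  98  94  99 238 171 166 185 200 205 202 201 218 228 228 227 222 213 198 217  84  47 
[... 6989 characters left out ...]
7 225 225 227 225 226 225 226 227 226 228 226 227 231 230 228 227 113 111  82  76  66  51  49  78  34  45  52  52  51
202 104 117 144 175 203 222 228 226 226 225 225 225 224 225 225 226 225 227 227 227 228 227 229 229 230 230 230 229 230 227 192 139  43  48  46
204  87  87  84 142 184 225 225 226 224 224 224 226 225 224 224 225 224 224 225 225 227 227 226 226 227 228 227 228 227 227 229 224  52  36  35
206  79  80 103 140 197 224 224 225 225 225 225 226 225 226 227 226 225 226 225 225 226 225 225 225 225 225 224 226 227 228 228 229 226 111 100
208  77  81 106 149 192 221 224 224 225 223 224 223 224 224 224 225 224 224 225 227 227 226 226 226 227 228 227 227 228 227 226 226 228 229 229
u0 213
```

```bash
python3 - <<'E'
from h import *
print(ray("top",247.9,175.2,91),proj("top",[621,10,91]),proj("top",[644,6,91]),proj("top",[644,6,166]))
e=tr2(81,25)
for p in((584,21,46),(591,20,46)):delta(p,e)
E
```

```text
[621.    7.7  91. ] (np.float64(247.1), np.float64(175.3)) (np.float64(247.7), np.float64(167.7)) (np.float64(247.6), np.float64(161.4))
delta [13.7  0.3 -0.2] [-0.     0.001  0.007]
delta [20.8  0.3 -0.1] [-0.     0.001  0.007]
```

Emit:
play_rows --deltas '[6, 0, 0, 0, 0, 0, 0, 12, 0, 0, 0, 0, 0, 0, 17, 0, 0, 0, 0, 0, 0, 21, 0, 0, 0, 0, 0, 0, 22, 0, 0, 0, 0, 0, 0, 22, 0, 0, 0, 0, 0, 0]'

```text
clock: 21.7
eef_pos: [592.4, 20.1, 46.3]
tool_rot: [-2.007, -0.006, -0.153]
force: [-0.3, -0.1, -0.4]
width: -0.2
gripper_force: 0.2
```

```bash
python3 - <<'E'
from h import *
st()
G=get_image("top").mean(2)
for r in range(170,186):print(r,' '.join("%3d"%x for x in G[r,230:266]))
E
```

```text
21.7 [592.4  20.1  46.3] [-2.007 -0.006 -0.153] [ 0.57  1.18 -0.24  1.71 -1.04  1.04 -0.37] [-0.3 -0.1 -0.4]
170  25  29  28  27  30  31  29  27  29  26  26  31  28  28  27  27  27  25  23  26  22  20  22  25  14  23  24  21  28  21  21  19  17  22  17  17
171  16  13  21  21  17  14  12  16  25  30  25  30  29  26  25  44  44  44  44  43  42  42  45  64  65  65  62  38  51  68 100  55  78  82  80  78
172  59  78  81  80  78  66 102  84  69  85 103 102 101  99 108 146 153 150 148 149 149 145 152 190 198 199 183 130 170 206 255 179 231 233 234 233
173 188 230 233 234 230 202 255 246 186 142 231 234 234 232 232 242 244 242 241 242 242 239 236 239 241 232 186 204 238 230 230 206 231 231 230 234
174 231 233 233 233 231 193 225 255 245 216 164 210 228 232 229 230 231 230 231 232 234 235 234 234 236 160 199 238 226 253 163 200 228 228 229 229
175 231 229 229 229 229 198 152 221 252 246 236 220 206 233 230 229 229 229 232 233 231 232 231 181 205 232 242 248 248 227 136 224 228 227 227 227
176 229 227 229 228 229 207 131 155 242 251 245 239 238 222 233 226 229 198 230 228 203 227 240 228 239
[... 676 characters left out ...]
 126 126 128 122 119 128 137 151 148 133 141 129 119  71  41  38  39  48  83 116  89  59  70  80  69  58  41
182 226 225 225 223 224 224 226 220 143 126 124 128 124 124 119 116 114 111 106  87  43  37  34  38  43  58  85 116 160 120  83 104  95  90  75  68
183 227 228 226 225 223 222 224 223 197 140 130 135 136 133 134 135 126 124 117  83  47  66  46  44  56  78  89 119 167 121  87 113 113 111 108 107
184 227 226 225 224 225 225 225 228 225 205 183 195 198 198 202 220 187 183 180 128  66  82  54  46  53  76  84  86 119  98  74 106 109 108 110 111
185 226 226 225 225 227 226 227 227 229 228 182  94  85  86  86  94  83  82  82  59  58  82  52  43  47  55  47  62  84  61  46  53  65  71  92  94
```

Emit:
play_rows --deltas '[-8, 0, 0, 0, 0, 0, 0, -30, 0, 0, 0, 0, 0, 0, -65, 0, 0, 0, 0, 0, 0, -90, 0, -30, 0, 0, 0, 0, -110, 0, -80, 0, 0, 0, 0, -120, 0, -130, 0, 0, 0, 0, -120, 0, -160, 0, 0, 0, 0, -120, 0, -160, 0, 0, 0, 0, -120, 0, -160, 0, 0, 0, 0]'

```text
clock: 22.88
eef_pos: [451.2, -103.7, 113.5]
tool_rot: [-2.005, -0.006, -0.152]
force: [0.1, 0.4, -0.5]
width: 0.1
gripper_force: 0.0
```

```bash
python3 - <<'E'
from h import *
st()
G=get_image("top").mean(2)
for r in range(164,186,2):print(r,' '.join("%3d"%x for x in G[r,230:266]))
E
```

```text
22.88 [ 451.2 -103.7  113.5] [-2.005 -0.006 -0.152] [ 0.84  1.03 -0.16  1.87 -0.83  1.18 -0.3 ] [ 0.1  0.4 -0.5]
164 131 107 106  73  52  50  52  87  83  81  83  92  86  62  56  47  49  59  57  56  55  49  34  32  47  48  46  48  47  30  27  29  27  31  30  28
166  35  37  38  37  40  35  42  37  38  40  38  40  40  40  43  40  38  40  42  40  42  40  40  40  41  43  38  39  40  39  41  39  43  41  40  41
168  38  45  42  42  44  43  43  42  43  45  44  45  44  45  44  44  43  43  43  45  44  46  47  42  43  44  44  45  44  44  41  42  42  45  46  42
170  25  27  27  29  30  31  27  31  33  27  25  28  28  27  27  25  26  26  23  27  25  26  22  20  22  22  23  22  21  18  19  15  21  20  16  18
172  55  77  79  78  78  71  63  74  67  82 103 101  99  98 108 145 146 147 146 146 147 141 152 189 193 195 181 128 172 225 255 226 232 231 232 232
174 229 231 232 231 228 206 253 201 236 214 162 206 225 230 227 229 229 229 229 232 231 233 232 232 234 159 198 239 242 237 223 201 224 227 226 228
176 227 226 228 227 226 198 163 248 233 240 241 240 236 220 231 226 228 194 227 226 200 225 238 226 236 243 243 246 248 198 142 224 227 226 227 226
178 224 223 224 224 224 222 150 121 176 251 240 242 242 241 242 243 243 243 243 242 243 243 241 242 243 247 249 232 134 102 166 226 227 225 225 224
180 223 224 227 228 227 229 222 135 116 124 159 230 254 248 233 222 244 245 245 246 243 221 237 255 252 197 122  96  95 145 222 225 224 224 223 223
182 224 224 224 222 223 223 224 217 134 115 119 117 110 122 129 132 163 162 140 136 126 137 123 111 102 100  94 100 149 224 226 225 224 226 225 226
184 227 225 224 223 223 223 225 225 220 175 127 113 114 112 114 109 106 101 101 100 105 106 106 107 104 109 130 194 227 227 225 223 223 224 224 225
```

```bash
python3 - <<'E'
from h import *
print(ray("top",248,168.6,91))
print(finish_job())
E
```

```text
[641.2   5.5  91. ]
the job is handed in; nothing more can be done
None
```

The job is handed in. The lever stays raised on its own, and the mug stands upright about 3 mm short of the estimated spout centre, with the arm clear of everything and the limes and spice jar never touched.

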